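Shift the cleaning turntable's gearbox into the marked slot

ROBOT

A 7-joint arm with a two-finger parallel gripper is mounted at the origin on the work surface. World frame = base frame: x ahead of the robot, y to its left, z up, the work surface at z = 0. Lengths are in m, angles in degrees, forces in N, time in s.
With the tool pointing down it reaches from about 0.35 to 0.9 m from the base axis. Payload 19.9 kg.
Tool frame: the origin (TCP) lies midway between the tips of the shut fingers; the grasp point (between the pads) lies 19 mm behind it; z points along the fingers, y is the direction in which the jaws open and shut (so a half turn about z gives the same grasp; the last joint's range is limited). The gripper opens to 85 mm and grips with 20 to 120 N. Pads are 22 mm wide; open, the fingers measure 114 mm over their backs; the gripper's body (76 mm by 85 mm) begins 54 mm behind the grasp point. The pads swing forward as they close: fully open they stand 13 mm farther back than shut.
Start: joints at [-71.305, 23.915, -0.59, 92.452, 0.269, 63.638, -3.037], TCP at [0.225, 0.583, 0.231] pointing down, gripper open.
Joint ranges: [-161.28, 161.28], [-22.2, 115.67], [-73.04, 71.86], [3.21, 147.25], [-68.34, 248.33], [10.77, 114.83], [-161.83, 161.83]. Speed limits (degrees/s): [108.29, 108.29, 136.94, 136.94, 172.46, 172.46, 172.46].

INTERFACE

Orientations are given as [roll, pitch, yaw] about the fixed x, y, z axes, in that order (R = Rz(yaw) Ry(pitch) Rx(roll)).
In Python, from plant import bot gives the robot as it stands.
- The arm moves only by the tool play_rows, never from a script. Its arguments are lists of equal length, an entry for each row: "dp": the shift along the world's x, y, z in cm, a list of three; "twist": the turn, a rotation vector about the world's x, y, z in rad, a list of three; "claw": the opening, from -1 (shut) to 1 (fully open). In form: {"dp": [[tx, ty, tz], ...], "twist": [[ax, ay, az], ...], "claw": [claw, ...]}. A call has 1 to 5 rows; each row is the pose to reach, as a shift and turn from the pose commanded when the call began; what a row does not reach only later rows make up. A row lasts 1/10 s, in which the tool goes at most 50 mm and 8.59 degrees, less where a joint would pass 70% of its speed; a pose out of reach is approached as far as the arm can. A call with a gripper value outside its range is refused whole. The fingers move at their own pace and stop on an object; "squeeze" is the grip in N (left out, the last holds). Time passes only in rows, so rows that repeat a pose let the fingers close. It gives the time, the measured TCP pose, the force and the opening at its end, in the units of the state.
- bot.get_obs(): the state, without advancing time (a new reading comes with each control period).
- bot.camera(name): name is "scene" or "top" or "wrist"; returns the picture (480x640x3 uint8, red, green, blue); there is no depth.
- bot.camera_info(name): a dict with "fx", "fy", "cx", "cy" (pixels), "eye" and "rotation" of the camera in the world. Camera axes: x right, y up, looking along -z (the intrinsics and any distortion apply to the point x, -y, -z); pixel columns grow to the right and rows downward; lengths in m; the calibration is good to about 2 mm. A picture is of the moment at which its call begins: read the wrist's pose just before it. camera_info takes no time and is no camera call; for the wrist camera it gives the pose at the moment of the call.
- bot.sign_off(): hands the job in, once; it reports no verdict.
The state is a dict: "clock": time; "q": joint angles; "qd": joint speeds; "joint_torque": joint torques, N m; "eef_pos": TCP position; "eef_rot": TCP orientation; "wrist_force": force on the tool from outside, world axes, zero at the start; "torque": the same for the moment, N m; "width": finger opening in m.
Only numpy, scipy, OpenCV 4.12 (cv2) and the standard library are available. Lean on these libraries where they do the work, as an engineer would, in place of code of your own. Each camera call takes 0.05 s, during which the arm holds its last target.

TASK

The gearbox of the prism cleaning turntable has a ball-topped lever in an H-shaped gate; it has been left somewhere in the left-hand slot (left as seen from the robot). With the fingertips and without gripping or forcing it, push the lever into line with the cross channel, across to the right-hand side, and then fully home in the slot whose end is marked by the long brass index clip. Never run it into the unmarked slot on the right, leave the other things on the bench where they are, and finish clear of the lever.

Things in the scene. Friction and masses are not known exactly. Their poses are not given: they have to be found in the camera images.
- gearbox: Black gearbox fixed to the bench, 170 (x) by 140 (y) by 80 mm high; a low round turntable, 54 mm high, joins its far end (to x = 255 mm). Origin: centre of the gearbox underside, on the bench, straight below the lever's pivot. Its x axis points away from the robot along the slots (turned up to 0.45 rad either way), y to the left across them, z up.
- gate (a point): Centre of the H-shaped gate in the aluminium plate's top, 80 mm above the bench. Two slots along gearbox x, 15 mm wide, centred at y = +16 and -16 mm, reach to x = +-27 mm; a 15 mm cross channel at x = 0 joins them. The lever's shaft has 2.5 mm play each side, so the ball must be within 5 mm of x = 0 to cross; rounded corners (4 mm) help it in.
- plate_mark (a point): Middle of the two left-hand slot-end marks, gearbox (0, 33) mm on the plate's top, 80 mm above the bench. Marks stand at gearbox x = +-66, y = +-33 mm, one past each slot's end: the index clip at one right-hand slot, flat brass screws 12 mm across and 3 mm high at the other three.
- knob (a point): Centre of the lever's black ball, 30 mm in diameter, on a 10 mm steel shaft; 120 mm from the pivot, which is 20 mm above the gearbox origin: 140 mm above the bench when upright, about 130 at a slot's end. In the gearbox frame it reaches x = +-36 mm at slot ends, y = +-30 mm in the slots. Moves with about 3 N; stiff joints keep it where left, no spring. Slot ends are firm stops.
- lever_fore_aft (a joint): Lean of the lever along the slots, rad: 0 in the cross channel, +0.32 at the far slot ends (gearbox +x, away from the robot), -0.32 at the near ends.
- lever_sideways (a joint): Lean of the lever across the gate, rad: +0.26 in the left-hand slot (gearbox +y), -0.26 in the right-hand slot, where it must end.
- index_clip: Brass index clip fixed on the gearbox plate at the end of the slot to be selected: a long bar 40 mm by 12 mm, 12 mm high, lying across the slot direction. It stands at gearbox x = +66 mm (far right slot) or -66 mm (near right slot), y = -33 mm. Origin: centre of its underside, 80 mm above the bench.
- flat_screw: Flat round brass screw head, 12 mm across and 3 mm high, at the end of the right-hand slot that is not to be used. Origin: centre of its underside, 80 mm above the bench.
- stone_block: Loose bystander, leave alone: grey stone rub block, 75 x 40 x 25 mm, lying flat. Origin: centre of its underside.
- gauge_block: Loose bystander, leave alone: brass gauge block, 35 x 30 x 12 mm, lying flat. Origin: centre of its underside.
- tweezers: Loose bystander, leave alone: steel tweezers, 120 mm long, 10 mm high, lying flat. Origin: on the bench near the middle of its footprint.
- lens_segment: Loose bystander, leave alone: clear glass lens ring segment, an arc about 110 mm long and 28 mm high. Origin: on the bench near the middle of its footprint.
- rinse_bottle: Loose bystander, leave alone: closed amber bottle, 50 mm in diameter, 110 mm tall, standing. Origin: centre of its underside.
- retaining_ring: Loose bystander, leave alone: brass ring, 56 mm outside diameter, 10 mm high, lying flat. Origin: centre of its underside.
- dust_brush: Loose bystander, leave alone: small brush, 160 mm long, lying flat. Origin: on the bench near the middle of its footprint.

How it is judged (in metres and radians):
At the end, for the whole second after the job is handed in: The lever stands at rest in the right-hand slot on the index clip's side, leaning at least 0.27 rad of its 0.32 rad (ball within about 6 mm of the slot's end); every loose bystander is within 20 mm of where it started (value of joint lever_sideways below -0.15 rad and ((x of index_clip in the frame of gearbox above 0 m and value of joint lever_fore_aft above 0.27 rad) or (not (x of index_clip in the frame of gearbox above 0 m) and value of joint lever_fore_aft below -0.27 rad)) and velocity of joint lever_fore_aft between -0.05 and 0.05 rad/s and distance of each of stone_block, gauge_block, tweezers, lens_segment, rinse_bottle, retaining_ring, dust_brush from where it was at the start of the episode below 0.02 m); the robot touches nothing.
It fails at once if the lever is run into the unmarked slot on the right (value of joint lever_sideways below -0.15 rad and ((x of index_clip in the frame of gearbox above 0 m and value of joint lever_fore_aft below -0.16 rad) or (not (x of index_clip in the frame of gearbox above 0 m) and value of joint lever_fore_aft above 0.16 rad))).
It fails at once if the lever is gripped or forced, or the gearbox leant on (over 35 N from the fingers) (contact force between the fingers and gearbox above 35 N).
It fails at once if a loose bystander is pushed away or lifted (distance of any of stone_block, gauge_block, tweezers, lens_segment, rinse_bottle, retaining_ring, dust_brush from where it was at the start of the episode above 0.03 m).
It also fails if it takes over 61 s, if anything falls off the work surface, if the arm or the gripper's body presses on something with over 40 N, if the wrist force passes 120 N, or if a joint passes its speed limit or range.

## Working session

There is one attempt and no reset: what is moved stays moved. The work goes in short steps, Python scripts to look and compute and a tool call to move; the robot and the scene stay as the last step left them, time stands still between calls to the robot, and variables do not carry over. Pictures are saved under pics/ and viewed, and the job is handed in when it is done.

Besides the shell and the picture viewer there is one more tool, called after "Emit:" in YAML: its name, and indented under it one key for each argument. play_rows: Moves the arm, as the interface text tells. Its arguments: {"type":"object","properties":{"dp":{"type":"array","items":{"type":"array","items":{"type":"number"}}},"twist":{"type":"array","items":{"type":"array","items":{"type":"number"}}},"claw":{"type":"array","items":{"type":"number"}},"squeeze":{"type":"number"}},"required":["dp","twist","claw"]}

```bash
mkdir -p pics; ls; python3 - <<'E'
from plant import bot
import cv2
o=bot.get_obs();print({k:o[k] for k in('clock','eef_pos','eef_rot','wrist_force','width')})
for n in('scene','top','wrist'):
    ci=bot.camera_info(n);print(n,ci)
    cv2.imwrite(f'pics/{n}0.png',bot.camera(n)[:,:,::-1])
E
```

```text
pics
{'clock': 0.0, 'eef_pos': array([0.22460388, 0.58285237, 0.23064284]), 'eef_rot': array([-1.79927433e+02,  5.78552336e-03,  1.58928972e+02]), 'wrist_force': array([-0.37913863, -0.55847537, -0.22150482]), 'width': 0.08538595870964506}
scene {'fx': 449.17461599488934, 'fy': 449.17461599488934, 'cx': 323.2785611025823, 'cy': 244.40517862907905, 'eye': array([ 1.11924569, -0.05607502,  0.63033777]), 'rotation': array([44.16997715,  0.79891899, 81.54863785])}
top {'fx': 496.5276359732118, 'fy': 496.5276359732118, 'cx': 315.6742446743034, 'cy': 244.4968167303609, 'eye': array([0.34991958, 0.04361706, 1.19684114]), 'rotation': array([ 1.22676281e+01,  9.91776712e-03, -9.81463416e+01])}
wrist {'fx': 380.88880618861447, 'fy': 380.88880618861447, 'cx': 323.87713075923006, 'cy': 241.29080667866677, 'eye': array([0.14734963, 0.61350148, 0.37371374]), 'rotation': array([-18.77258458,   0.10625096,  68.91640374])}
```

View pics/scene0.png

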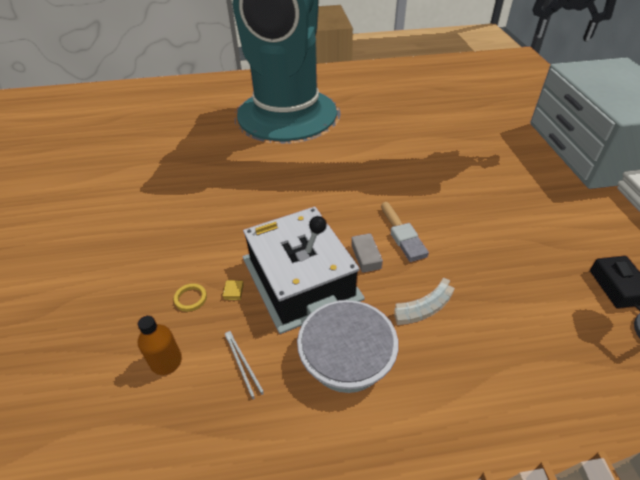

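View pics/top0.png

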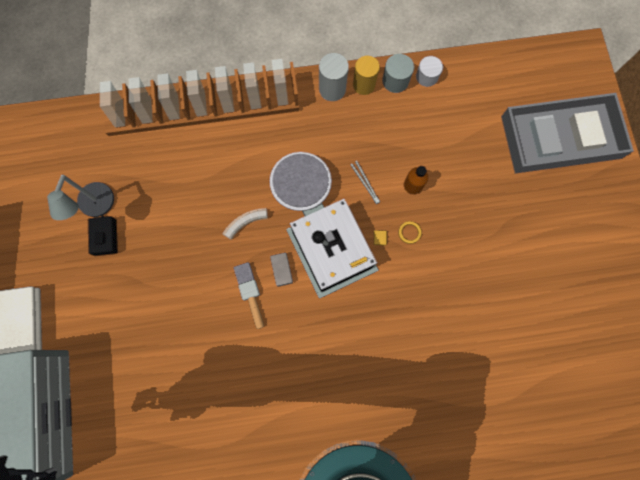

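View pics/wrist0.png

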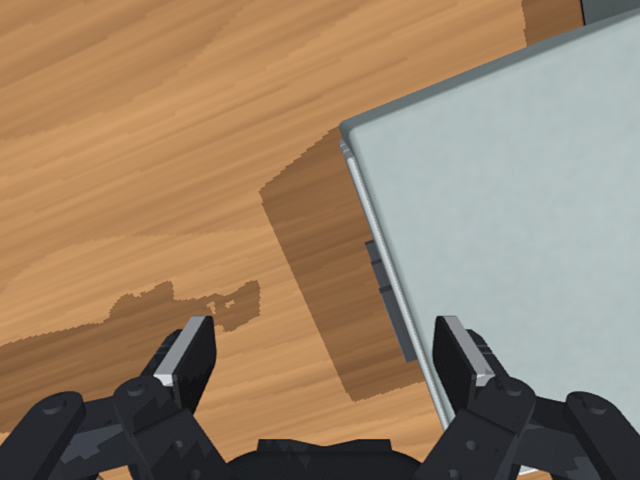

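```bash
cat > h.py <<'E'
import numpy as np,cv2
from scipy.spatial.transform import Rotation as R
from plant import bot
def cam(n):
    c=bot.camera_info(n);return c,R.from_euler('xyz',c['rotation'],degrees=True).as_matrix()
def ray(n,u,v):
    c,M=cam(n);d=np.array([(u-c['cx'])/c['fx'],-(v-c['cy'])/c['fy'],-1.]);return np.array(c['eye']),M@d
def onplane(n,u,v,z):
    e,d=ray(n,u,v);return e+d*(z-e[2])/d[2]
def proj(n,p):
    c,M=cam(n);q=M.T@(np.array(p)-c['eye']);return c['cx']-c['fx']*q[0]/q[2],c['cy']+c['fy']*q[1]/q[2]
def tri(rays):
    A=np.zeros((3,3));b=np.zeros(3)
    for e,d in rays:
        d=d/np.linalg.norm(d);P=np.eye(3)-np.outer(d,d);A+=P;b+=P@e
    return np.linalg.solve(A,b)
E
python3 - <<'E'
import cv2
t=cv2.imread('pics/top0.png')[190:310,270:400];s=cv2.imread('pics/scene0.png')[195:335,230:375]
cv2.imwrite('pics/top0c.png',cv2.resize(t,None,fx=5,fy=5,interpolation=cv2.INTER_CUBIC))
cv2.imwrite('pics/scene0c.png',cv2.resize(s,None,fx=4,fy=4,interpolation=cv2.INTER_CUBIC))
E
```

```text
(no output)
```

View pics/top0c.png

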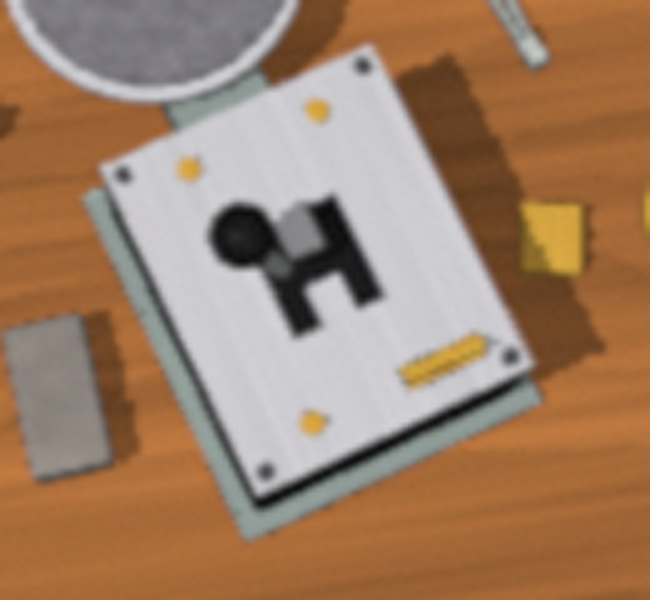

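View pics/scene0c.png

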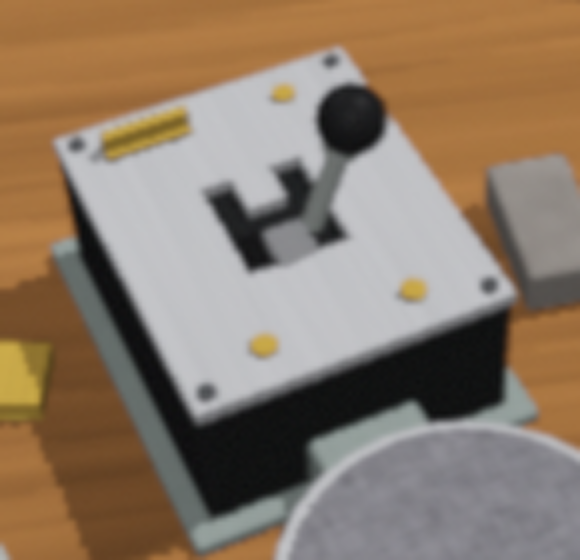

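```bash
cat > m.py <<'E'
from h import *
T=lambda u,v:(270+(u+.5)/5-.5,190+(v+.5)/5-.5)
S=lambda u,v:(230+(u+.5)/4-.5,195+(v+.5)/4-.5)
pt={'FL':(189,170),'FR':(317,111),'NL':(313,423)}
ps={'FL':(413,290),'FR':(263,346),'NL':(283,93)}
loc={'FL':(.066,.033),'FR':(.066,-.033),'NL':(-.066,.033)}
A=[];B=[]
for k in pt:
    a=onplane('top',*T(*pt[k]),.083);b=onplane('scene',*S(*ps[k]),.083)
    t=tri([ray('top',*T(*pt[k])),ray('scene',*S(*ps[k]))])
    print(k,a.round(4),b.round(4),t.round(4));A.append(loc[k]);B.append((a[:2]+b[:2])/2)
A=np.array(A);B=np.array(B);a0=A.mean(0);b0=B.mean(0)
H=(A-a0).T@(B-b0);yaw=np.arctan2(H[0,1]-H[1,0],H[0,0]+H[1,1])
Rm=np.array([[np.cos(yaw),-np.sin(yaw)],[np.sin(yaw),np.cos(yaw)]]);o=b0-Rm@a0
print('yaw',yaw,np.degrees(yaw),'origin',o,'resid',((A@Rm.T+o)-B).round(4).tolist())
k=tri([ray('top',*T(241,235)),ray('scene',*S(351,119))])
print('knob',k,'gear',Rm.T@(k[:2]-o))
ct=onplane('top',*T(445,360),.09);print('clip gear',Rm.T@(ct[:2]-o))
for n,z in dict(stone=.025,).items(): pass
E
python3 m.py
```

```text
FL [0.6415 0.0214 0.083 ] [0.6454 0.0223 0.083 ] [0.6424 0.0221 0.0797]
FR [ 0.6611 -0.0415  0.083 ] [ 0.6649 -0.0407  0.083 ] [ 0.6621 -0.0412  0.0797]
NL [ 0.5162 -0.0178  0.083 ] [ 0.5195 -0.0165  0.083 ] [ 0.5167 -0.0171  0.0805]
yaw 0.3006803101409996 17.227712753763925 origin [ 0.59033282 -0.02914723] resid [[0.0002, 0.0], [0.0001, -0.0], [-0.0003, -0.0]]
knob [0.5956164  0.00452139 0.13443722] gear [0.01501817 0.03059324]
clip gear [-0.06799884 -0.03309374]
```

```bash
cat >> h.py <<'E'
O=np.array([0.5893,-0.0292]);Y=0.3007
RG=np.array([[np.cos(Y),-np.sin(Y)],[np.sin(Y),np.cos(Y)]])
w=lambda x,y:O+RG@np.array([x,y])
g=lambda p:RG.T@(np.array(p)[:2]-O)
def st():
    o=bot.get_obs();print('t',o['clock'],'tcp',o['eef_pos'].round(4),'gear',g(o['eef_pos']).round(4),'rot',o['eef_rot'].round(1),'F',o['wrist_force'].round(1),'w',round(o['width'],4));return o
E
python3 - <<'E'
from h import *
o=st()
for a in [(.065,.03),(.04,.03)]:print(a,w(*a),(w(*a)-o['eef_pos'][:2])*100)
E
```

```text
t 0.15 tcp [0.2246 0.583  0.2308] gear [-0.167   0.6927] rot [-179.9    0.   158.9] F [-0.9 -0.1  0.2] w 0.0851
(0.065, 0.03) [0.64249774 0.01870616] [ 41.78624248 -56.42500557]
(0.04, 0.03) [0.61861951 0.01130144] [ 39.398419   -57.16547774]
```

Emit:
play_rows:
  dp:
    - [0,0,4]
    - [2,-3,7]
    - [4,-7,8]
    - [7,-11,8]
    - [10,-15,8]
  twist:
    - [0,0,0]
    - [0,0,-0.1]
    - [0,0,-0.22]
    - [0,0,-0.34]
    - [0,0,-0.46]
  claw: [-1,-1,-1,-1,-1]
  squeeze: 20

```text
clock: 0.65
eef_pos: [0.3253, 0.4316, 0.3116]
eef_rot: [180.0, -0.0, 132.3]
wrist_force: [1.1, 0.7, 0.2]
width: 0.0125
```

Emit:
play_rows:
  dp:
    - [3,-4,0]
    - [6,-8,0]
    - [9,-12,0]
    - [12,-16,0]
    - [15,-20,0]
  twist:
    - [0,0,-0.1]
    - [0,0,-0.2]
    - [0,0,-0.3]
    - [0,0,-0.4]
    - [0,0,-0.44]
  claw: [-1,-1,-1,-1,-1]

```text
clock: 1.15
eef_pos: [0.4755, 0.2314, 0.3114]
eef_rot: [180.0, -0.0, 107.1]
wrist_force: [0.2, 1.8, 0.2]
width: -0.0001
```

Emit:
play_rows:
  dp:
    - [3,-4,0]
    - [6,-8,0]
    - [10,-13,0]
    - [14,-18,0]
    - [16.7,-21.3,-2]
  twist:
    - [0,0,0]
    - [0,0,0]
    - [0,0,0]
    - [0,0,0]
    - [0,0,0]
  claw: [-1,-1,-1,-1,-1]

```text
clock: 1.65
eef_pos: [0.6291, 0.0359, 0.2989]
eef_rot: [179.9, 0.0, 107.4]
wrist_force: [0.3, 0.5, 0.8]
width: 0.0
```

```bash
python3 - <<'E'
from h import *
o=st()
print((w(.065,.03)-o['eef_pos'][:2])*100)
for n in('scene','top','wrist'):cv2.imwrite(f'pics/{n}1.png',bot.camera(n)[:,:,::-1])
print(proj('wrist',[0.5956,.0045,.1344]))
a=cv2.imread('pics/scene1.png')[100:400,200:500];b=cv2.imread('pics/wrist1.png')
cv2.imwrite('pics/c1.png',np.hstack([cv2.resize(a,(400,400)),cv2.resize(b,(400,300))[:300] if 0 else cv2.copyMakeBorder(cv2.resize(b,(400,300)),0,100,0,0,cv2.BORDER_CONSTANT)]))
E
```

```text
t 1.65 tcp [0.6291 0.0359 0.2989] gear [0.0573 0.0504] rot [179.9   0.  107.4] F [0.3 0.5 0.8] w 0.0
[ 1.33652963 -1.71787908]
(np.float64(277.23392497569876), np.float64(239.81806984872009))
```

View pics/c1.png

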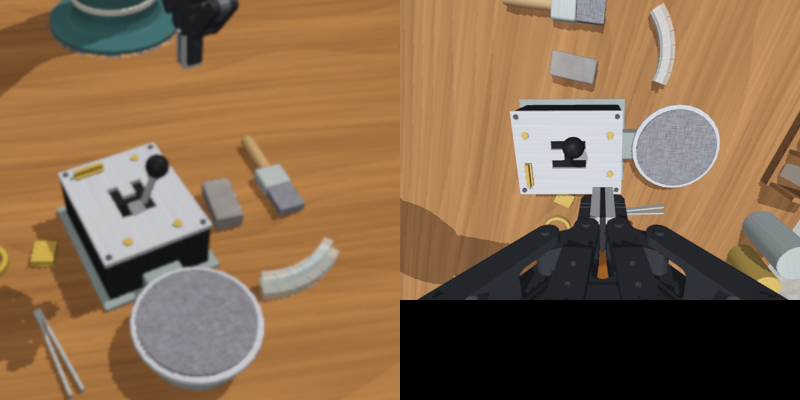

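```bash
python3 - <<'E'
from h import *
o=st()
print(proj('scene',o['eef_pos']),proj('top',o['eef_pos']),bot.camera_info('wrist'))
b=cv2.imread('pics/wrist1.png')[120:440,150:520];cv2.imwrite('pics/w1c.png',cv2.resize(b,None,fx=2,fy=1.8))
E
```

```text
t 1.8 tcp [0.628  0.0345 0.296 ] gear [0.0558 0.0494] rot [-1.798e+02  1.000e-01  1.071e+02] F [-0.5  0.5  0.2] w -0.0002
(np.float64(340.12122979142083), np.float64(148.54912226827156)) (np.float64(299.70521134952867), np.float64(202.8227720031337)) {'fx': 380.88880618861447, 'fy': 380.88880618861447, 'cx': 323.87713075923006, 'cy': 241.29080667866677, 'eye': array([0.60384859, 0.11454262, 0.43894424]), 'rotation': array([-18.86151959,   0.15780439,  17.08358436])}
```

View pics/scene1.png

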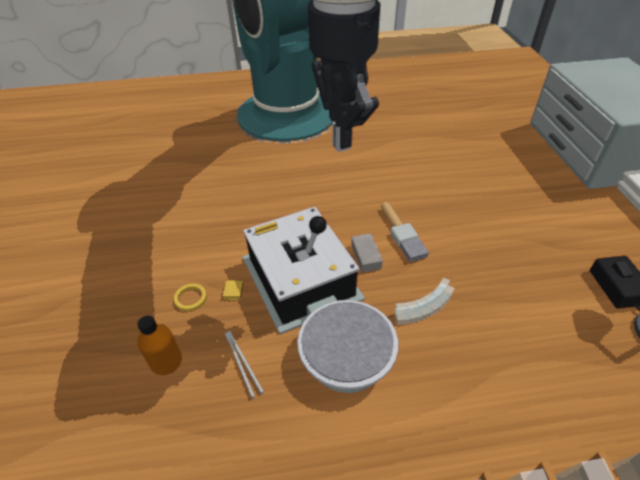

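View pics/w1c.png

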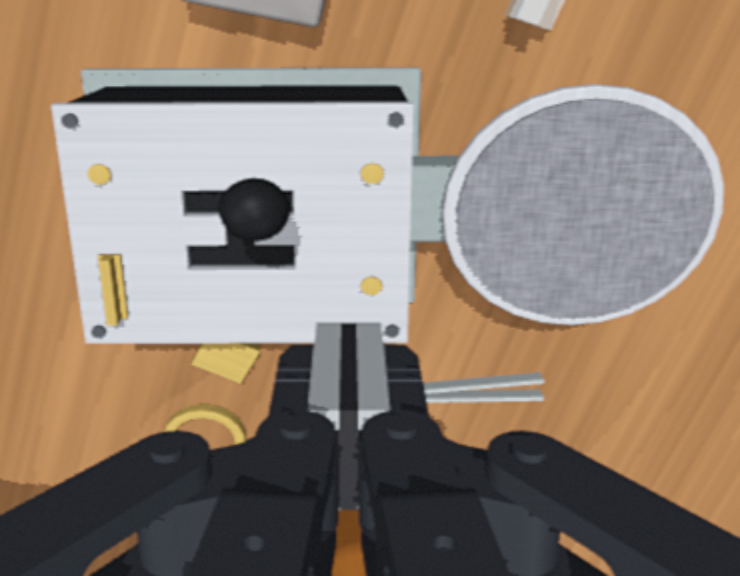

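Emit:
play_rows:
  dp:
    - [1.4,-1.6,-2]
    - [1.4,-1.6,-6]
    - [1.4,-1.6,-10]
    - [1.4,-1.6,-12]
    - [1.4,-1.6,-12]
  twist:
    - [0,0,0]
    - [0,0,0]
    - [0,0,0]
    - [0,0,0]
    - [0,0,0]
  claw: [-1,-1,-1,-1,-1]

```text
clock: 2.3
eef_pos: [0.6397, 0.023, 0.175]
eef_rot: [-179.7, -0.1, 107.4]
wrist_force: [-0.1, 1.3, 0.5]
width: -0.0002
```

```bash
cat > look.py <<'E'
import sys
from h import *
n=sys.argv[1]
o=st()
im=bot.camera('wrist')[:,:,::-1];cv2.imwrite(f'pics/w{n}.png',im)
if len(sys.argv)>2:
    s=bot.camera('scene')[:,:,::-1][130:330,230:400];t=bot.camera('top')[:,:,::-1][190:310,270:400]
    cv2.imwrite(f'pics/st{n}.png',np.hstack([cv2.resize(s,(380,447)),cv2.resize(t,(400,447))]))
E
python3 look.py 2 a
```

```text
t 2.3 tcp [0.6397 0.023  0.175 ] gear [0.0636 0.0349] rot [-1.797e+02 -1.000e-01  1.074e+02] F [-0.1  1.3  0.5] w -0.0002
```

View pics/w2.png

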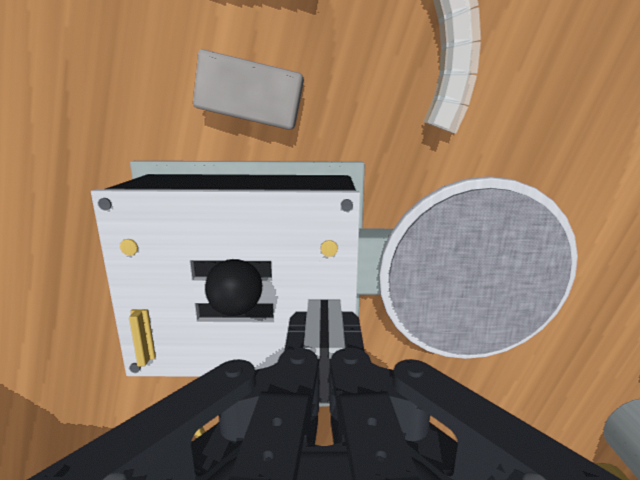

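View pics/st2.png

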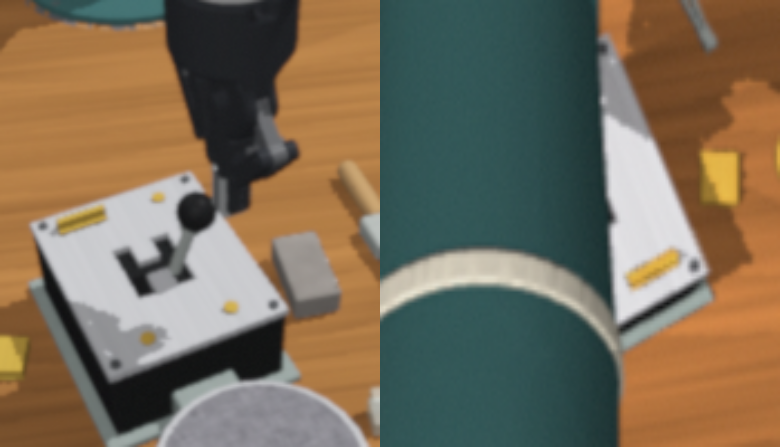

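Emit:
play_rows:
  dp:
    - [0.1,0,-2]
    - [0.1,0,-4.5]
    - [0.1,0,-6]
    - [0.1,0,-6]
  twist:
    - [0,0,0]
    - [0,0,0]
    - [0,0,0]
    - [0,0,0]
  claw: [-1,-1,-1,-1]

```text
clock: 2.85
eef_pos: [0.642, 0.0219, 0.1169]
eef_rot: [-179.9, -0.0, 107.4]
wrist_force: [0.1, 0.3, 0.6]
width: 0.0002
```

```bash
python3 look.py 3 a
```

```text
t 2.85 tcp [0.642  0.0219 0.1169] gear [0.0655 0.0332] rot [-179.9   -0.   107.4] F [0.1 0.3 0.6] w 0.0002
```

View pics/w3.png

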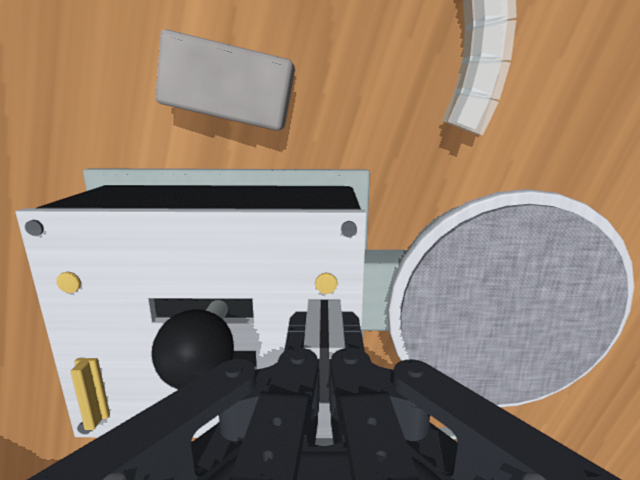

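View pics/st3.png

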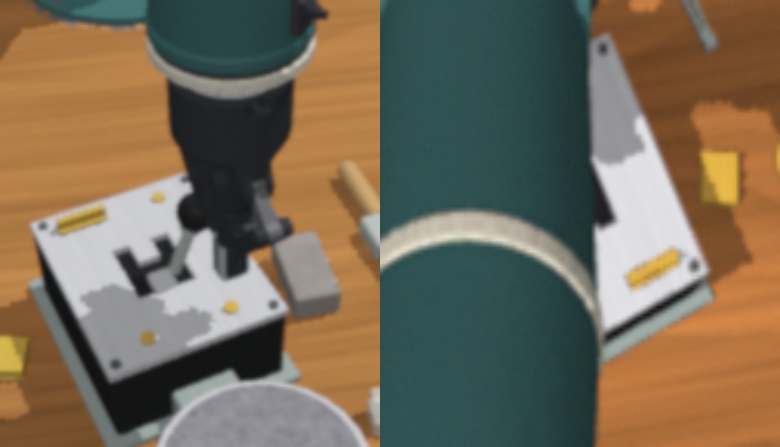

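Emit:
play_rows:
  dp:
    - [-0.5,-0.2,0]
    - [-1.0,-0.3,0]
    - [-1.5,-0.5,0]
    - [-1.5,-0.5,0]
  twist:
    - [0,0,0]
    - [0,0,0]
    - [0,0,0]
    - [0,0,0]
  claw: [-1,-1,-1,-1]

```text
clock: 3.4
eef_pos: [0.6269, 0.0164, 0.118]
eef_rot: [180.0, -0.0, 107.3]
wrist_force: [-0.3, 0.3, -0.3]
width: -0.0001
```

```bash
cat >> h.py <<'E'
def ballw(im,guess=None):
    """ball from the wrist image: dark disc -> ray -> pivot sphere"""
    gray=cv2.medianBlur(cv2.cvtColor(im,cv2.COLOR_BGR2GRAY),5)
    c=cv2.HoughCircles(gray,cv2.HOUGH_GRADIENT,1.5,60,param1=80,param2=22,minRadius=30,maxRadius=60)
    return c
def raysphere(n,u,v):
    e,d=ray(n,u,v);d=d/np.linalg.norm(d);c=np.array([*O,.02]);m=e-c
    b=m@d;q=b*b-m@m+.12**2
    if q<0:return None
    p=e+d*(-b-np.sqrt(q));return np.array([*g(p),p[2]])
E
cat >> look.py <<'E'
c=ballw(np.ascontiguousarray(im))
if c is not None:
    for u,v,r in c[0][:4]:print('circ',u,v,r,raysphere('wrist',u,v))
E
python3 look.py 4 
python3 -c "
from h import *
c=ballw(cv2.imread('pics/w3.png'));print(c)"
```

```text
t 3.4 tcp [0.6269 0.0164 0.118 ] gear [0.0494 0.0324] rot [180.   -0.  107.3] F [-0.3  0.3 -0.3] w -0.0001
circ 237.75 348.75 42.6 [0.01666631 0.02926723 0.13517666]
circ 378.75 315.75 50.7 [0.07460698 0.02898958 0.10940583]
circ 486.75 264.75 57.449997 None
circ 473.25 324.75 57.449997 None
[[[194.25     350.25      40.95    ]
  [ 48.75     399.75      57.449997]
  [332.25     267.75      59.1     ]
  [462.75     270.75      59.1     ]
  [374.25     207.75      55.800003]
  [108.75     390.75      34.2     ]
  [401.25     320.25      42.45    ]
  [357.75     381.75      39.3     ]
  [558.75     257.25      59.1     ]
  [296.25     324.75      47.4     ]
  [228.75     458.25      36.15    ]
  [438.75     416.25      40.35    ]
  [239.25      98.25      50.7     ]
  [575.25     333.75      37.35    ]
  [411.75     471.75      50.85    ]
  [288.75     395.25      32.7     ]]]
```

View pics/w4.png

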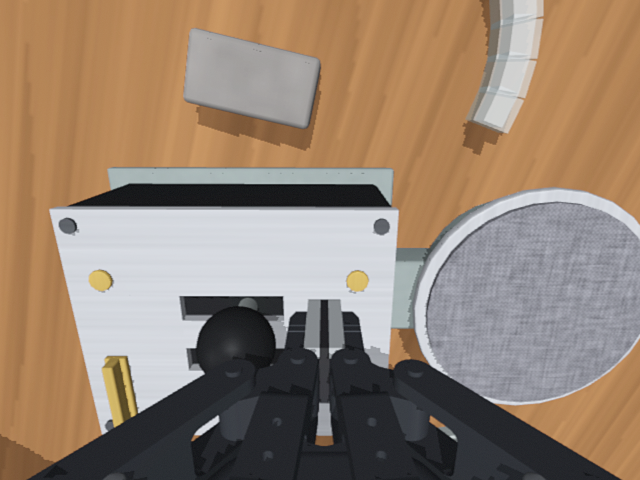

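Emit:
play_rows:
  dp:
    - [-0.3,-0.1,0]
    - [-0.6,-0.2,0]
    - [-0.8,-0.3,0]
    - [-1.0,-0.35,0]
    - [-1.0,-0.35,0]
  twist:
    - [0,0,0]
    - [0,0,0]
    - [0,0,0]
    - [0,0,0]
    - [0,0,0]
  claw: [-1,-1,-1,-1,-1]

```text
clock: 3.95
eef_pos: [0.6176, 0.0133, 0.1179]
eef_rot: [180.0, 0.0, 107.4]
wrist_force: [1.7, 1.7, 3.3]
width: -0.0
```

```bash
python3 look.py 5 a
```

```text
t 3.95 tcp [0.6176 0.0133 0.1179] gear [0.0396 0.0322] rot [180.    0.  107.4] F [1.7 1.7 3.3] w -0.0
circ 249.75 347.25 40.8 [0.01129303 0.03008518 0.13561725]
circ 503.25 275.25 59.1 None
circ 453.75 183.75 47.55 None
circ 179.25 380.25 57.449997 [-0.01660148  0.01645397  0.13770156]
```

View pics/w5.png

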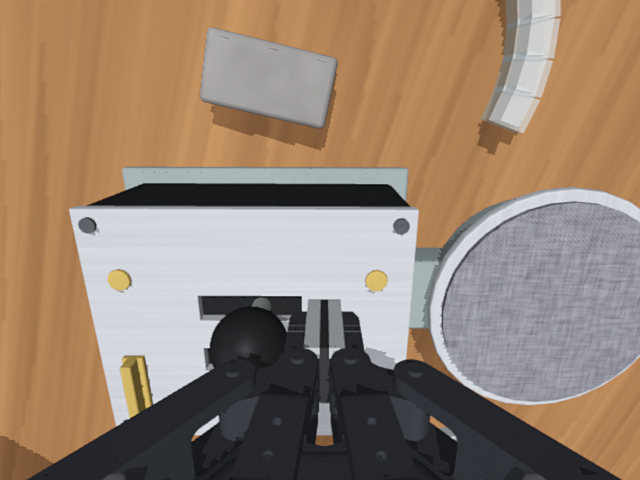

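View pics/st5.png

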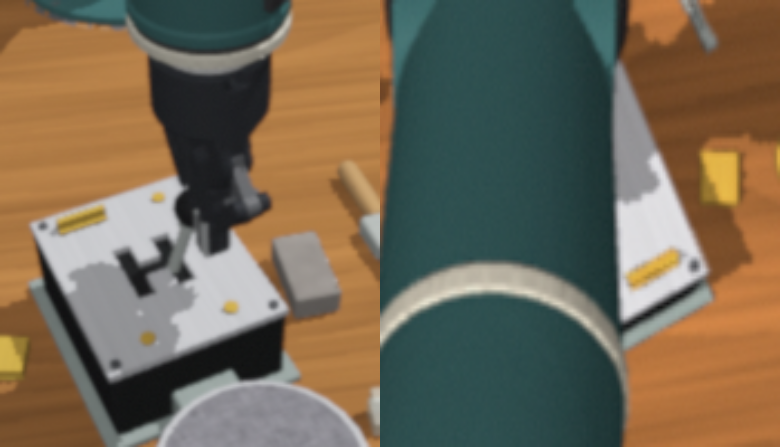

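Emit:
play_rows:
  dp:
    - [-0.3,-0.1,0]
    - [-0.6,-0.2,0]
    - [-0.8,-0.25,0]
    - [-1.0,-0.3,0]
    - [-1.0,-0.3,0]
  twist:
    - [0,0,0]
    - [0,0,0]
    - [0,0,0]
    - [0,0,0]
    - [0,0,0]
  claw: [-1,-1,-1,-1,-1]

```text
clock: 4.6
eef_pos: [0.6071, 0.01, 0.1176]
eef_rot: [-180.0, 0.0, 107.3]
wrist_force: [2.5, -0.1, 1.0]
width: 0.0002
```

```bash
python3 look.py 6
```

```text
t 4.6 tcp [0.6071 0.01   0.1176] gear [0.0286 0.0322] rot [-180.     0.   107.3] F [ 2.5 -0.1  1. ] w 0.0002
circ 251.25 350.25 42.6 [0.00105327 0.02938638 0.13634144]
circ 464.25 194.25 59.1 None
circ 515.25 266.25 57.449997 None
circ 510.75 335.25 57.449997 None
```

View pics/w6.png

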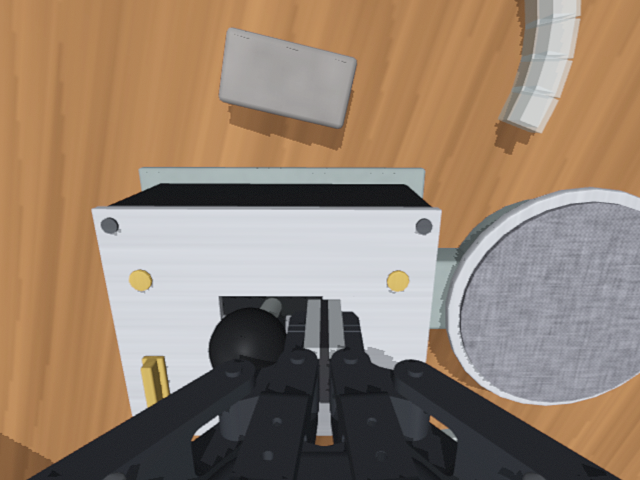

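Emit:
play_rows:
  dp:
    - [1.5,0.5,0]
    - [2.5,0.8,0]
    - [2.5,0.8,0]
    - [1.5,4.0,0]
    - [1.1,5.4,0]
  twist:
    - [0,0,0]
    - [0,0,0]
    - [0,0,0]
    - [0,0,0]
    - [0,0,0]
  claw: [-1,-1,-1,-1,-1]

```text
clock: 5.15
eef_pos: [0.6173, 0.0663, 0.1171]
eef_rot: [-179.9, -0.1, 107.4]
wrist_force: [0.0, 1.1, -0.5]
width: 0.0004
```

Emit:
play_rows:
  dp:
    - [0,0,0]
    - [-2,-0.6,0]
    - [-5.2,-1.6,0]
    - [-5.2,-1.6,0]
    - [-5.2,-1.6,0]
  twist:
    - [0,0,0]
    - [0,0,0]
    - [0,0,0]
    - [0,0,0]
    - [0,0,0]
  claw: [-1,-1,-1,-1,-1]

```text
clock: 5.65
eef_pos: [0.5663, 0.0475, 0.118]
eef_rot: [180.0, 0.0, 107.3]
wrist_force: [0.2, 1.2, -1.6]
width: 0.0002
```

```bash
python3 look.py 7 a
```

```text
t 5.65 tcp [0.5663 0.0475 0.118 ] gear [0.0008 0.08  ] rot [180.    0.  107.3] F [ 0.2  1.2 -1.6] w 0.0002
circ 543.75 329.25 59.1 None
circ 243.75 333.75 42.6 [-0.03424341  0.06919831  0.11186394]
circ 503.25 252.75 47.55 None
circ 461.25 327.75 49.2 [0.07030159 0.06205245 0.09488111]
```

View pics/w7.png

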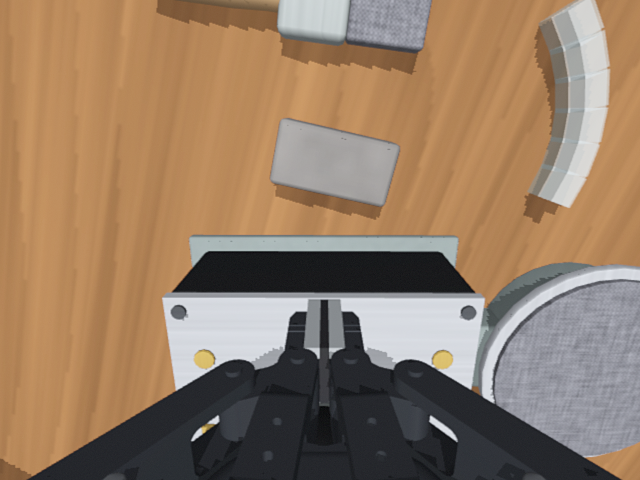

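View pics/st7.png

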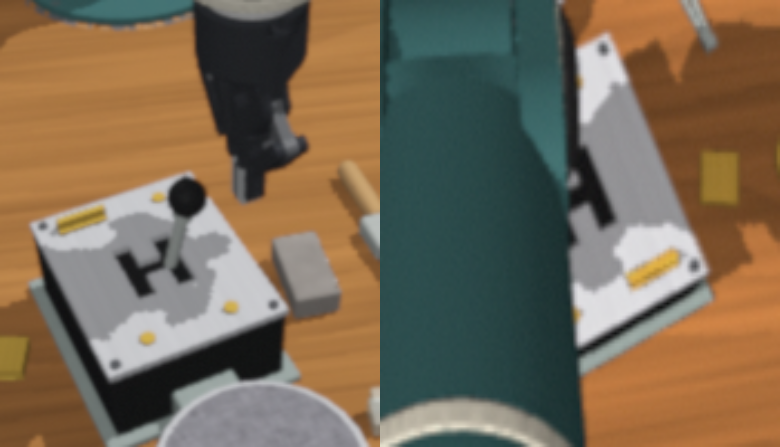

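Emit:
play_rows:
  dp:
    - [0.6,-1.9,0]
    - [0.9,-2.9,0]
    - [1.2,-3.8,0]
    - [1.45,-4.8,0]
    - [1.7,-5.7,0]
  twist:
    - [0,0,0]
    - [0,0,0]
    - [0,0,0]
    - [0,0,0]
    - [0,0,0]
  claw: [-1,-1,-1,-1,-1]

```text
clock: 6.3
eef_pos: [0.5838, -0.0092, 0.1177]
eef_rot: [180.0, -0.0, 107.4]
wrist_force: [0.1, 3.7, 2.7]
width: 0.0002
```

```bash
python3 look.py 8 a
```

```text
t 6.3 tcp [ 0.5838 -0.0092  0.1177] gear [0.0006 0.0207] rot [180.   -0.  107.4] F [0.1 3.7 2.7] w 0.0002
circ 546.75 284.25 59.1 None
circ 468.75 240.75 57.449997 [0.06131848 0.05253201 0.1087718 ]
circ 525.75 164.25 59.1 None
circ 297.75 327.75 32.4 [-0.00933407  0.02755963  0.13641882]
```

View pics/st8.png

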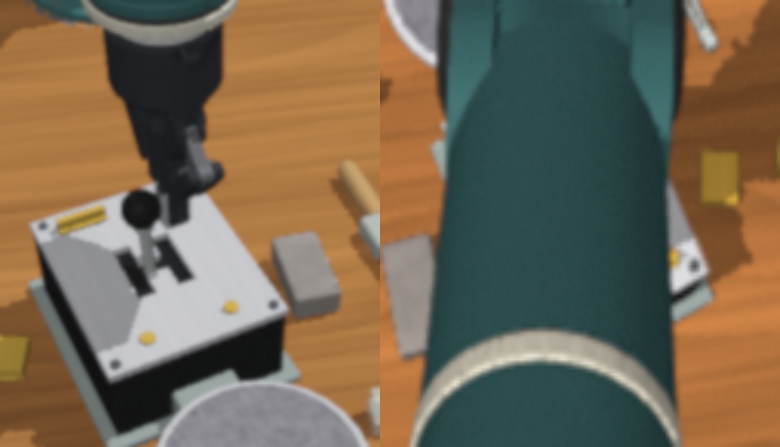

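Emit:
play_rows:
  dp:
    - [0.2,-0.7,0]
    - [0.4,-1.3,0]
    - [0.6,-1.9,0]
    - [0.7,-2.3,0]
    - [0.7,-2.3,0]
  twist:
    - [0,0,0]
    - [0,0,0]
    - [0,0,0]
    - [0,0,0]
    - [0,0,0]
  claw: [-1,-1,-1,-1,-1]

```text
clock: 6.95
eef_pos: [0.5905, -0.0325, 0.1175]
eef_rot: [-180.0, 0.0, 107.3]
wrist_force: [-0.7, 2.3, -1.6]
width: -0.0001
```

```bash
python3 look.py 9 a;python3 - <<'E'
from h import *
s=cv2.imread('pics/st9.png')
E
```

```text
t 6.95 tcp [ 0.5905 -0.0325  0.1175] gear [ 0.0002 -0.0035] rot [-180.     0.   107.3] F [-0.7  2.3 -1.6] w -0.0001
circ 248.25 335.25 37.65 [-0.0279608   0.00092182  0.13669338]
circ 551.25 245.25 55.800003 None
circ 507.75 360.75 44.25 None
circ 168.75 342.75 45.6 [-0.06672839 -0.01445092  0.1186838 ]
```

View pics/st9.png

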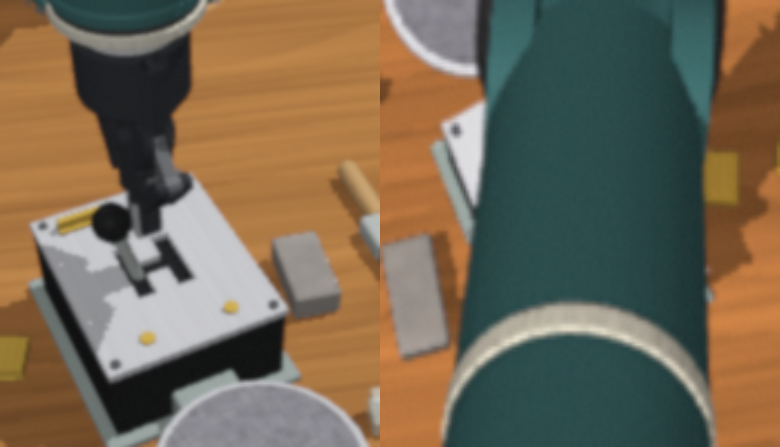

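```bash
python3 -c "
from h import *
print(raysphere('scene',280.1,229.3));st()"
```

```text
[ 0.00234027 -0.0278877   0.13669104]
t 7.1 tcp [ 0.5905 -0.032   0.1177] gear [ 0.0003 -0.0031] rot [-180.     0.   107.3] F [-0.3  0.7 -0.3] w -0.0002
```

Emit:
play_rows:
  dp:
    - [0.03,-0.1,0]
    - [0.06,-0.2,0]
    - [0.06,-0.2,0]
  twist:
    - [0,0,0]
    - [0,0,0]
    - [0,0,0]
  claw: [-1,-1,-1]

```text
clock: 7.4
eef_pos: [0.5911, -0.0336, 0.1176]
eef_rot: [-180.0, -0.0, 107.4]
wrist_force: [-1.6, 2.8, -0.7]
width: 0.0003
```

Emit:
play_rows:
  dp:
    - [-0.3,1.0,0]
    - [-0.6,1.9,0]
    - [2,2.7,0]
    - [4.7,3.5,0]
    - [4.7,3.5,0]
  twist:
    - [0,0,0]
    - [0,0,0]
    - [0,0,0]
    - [0,0,0]
    - [0,0,0]
  claw: [-1,-1,-1,-1,-1]

```text
clock: 7.9
eef_pos: [0.6403, 0.0038, 0.1176]
eef_rot: [179.9, 0.0, 107.5]
wrist_force: [-1.0, -0.1, 0.5]
width: 0.0
```

Emit:
play_rows:
  dp:
    - [0.4,-1.2,0]
    - [1.3,-4.3,0]
    - [1.3,-4.3,0]
    - [1.3,-4.3,0]
  twist:
    - [0,0,0]
    - [0,0,0]
    - [0,0,0]
    - [0,0,0]
  claw: [-1,-1,-1,-1]

```text
clock: 8.3
eef_pos: [0.6506, -0.0434, 0.1177]
eef_rot: [-180.0, 0.0, 107.2]
wrist_force: [-0.2, 1.0, -0.2]
width: 0.0001
```

```bash
python3 look.py 10 a
```

```text
t 8.3 tcp [ 0.6506 -0.0434  0.1177] gear [ 0.0543 -0.0318] rot [-180.     0.   107.2] F [-0.2  1.  -0.2] w 0.0001
circ 177.75 338.25 42.3 [ 0.00028204 -0.02707681  0.13690495]
circ 257.25 306.75 47.55 [ 0.03052789 -0.01468633  0.13511889]
circ 416.25 327.75 55.800003 None
circ 359.25 384.75 40.95 None
```

View pics/w10.png

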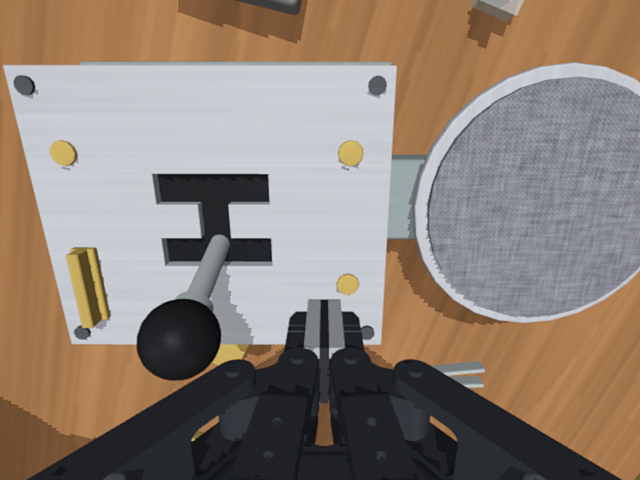

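View pics/st10.png

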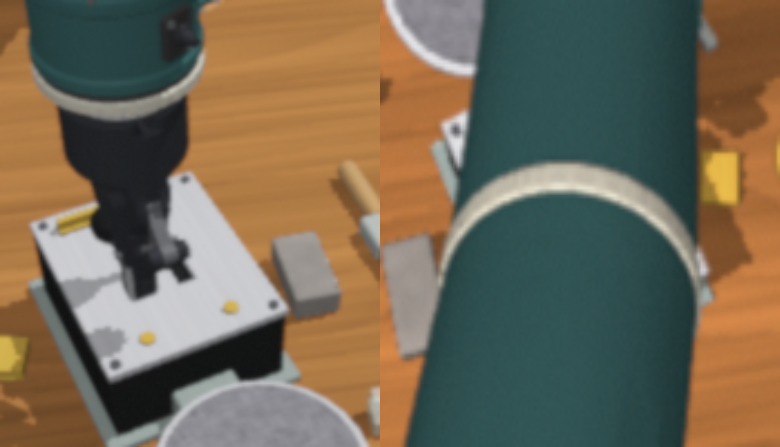

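Emit:
play_rows:
  dp:
    - [-1.4,-0.4,0]
    - [-2.4,-0.7,0]
    - [-3.0,-0.9,0]
    - [-3.6,-1.1,0]
    - [-4.2,-1.3,0]
  twist:
    - [0,0,0]
    - [0,0,0]
    - [0,0,0]
    - [0,0,0]
    - [0,0,0]
  claw: [-1,-1,-1,-1,-1]

```text
clock: 8.95
eef_pos: [0.6092, -0.0545, 0.118]
eef_rot: [179.9, 0.0, 107.4]
wrist_force: [2.1, 2.6, 2.2]
width: -0.0002
```

```bash
python3 look.py 11
```

```text
t 8.95 tcp [ 0.6092 -0.0545  0.118 ] gear [ 0.0115 -0.03  ] rot [179.9   0.  107.4] F [2.1 2.6 2.2] w -0.0002
circ 251.25 341.25 40.8 [-0.01734682 -0.03033498  0.13479929]
circ 233.25 257.25 59.1 [-0.0208513   0.00547195  0.13804779]
circ 336.75 297.75 57.449997 [ 0.01508933 -0.00971702  0.13865029]
circ 491.25 333.75 52.5 None
```

View pics/w11.png

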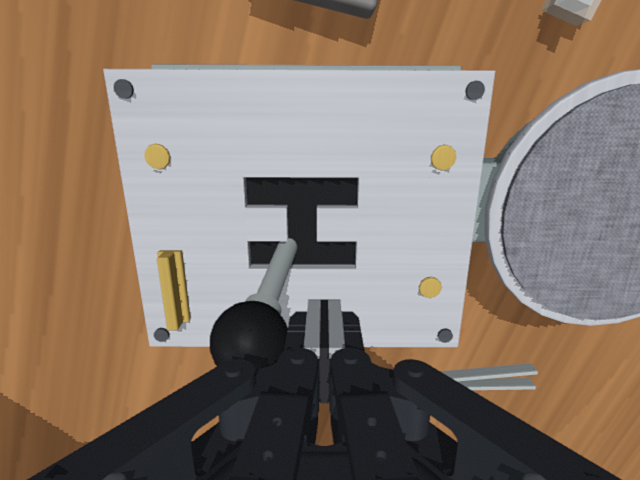

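Emit:
play_rows:
  dp:
    - [-0.5,-0.15,0]
    - [-0.9,-0.25,0]
    - [-1.2,-0.35,0]
    - [-1.5,-0.45,0]
    - [-1.5,-0.45,0]
  twist:
    - [0,0,0]
    - [0,0,0]
    - [0,0,0]
    - [0,0,0]
    - [0,0,0]
  claw: [-1,-1,-1,-1,-1]

```text
clock: 9.5
eef_pos: [0.5935, -0.0594, 0.1175]
eef_rot: [-180.0, -0.0, 107.3]
wrist_force: [0.3, 0.8, -0.0]
width: 0.0003
```

Emit:
play_rows:
  dp:
    - [-0.15,-0.05,0]
    - [-0.2,-0.06,0]
  twist:
    - [0,0,0]
    - [0,0,0]
  claw: [-1,-1]

```text
clock: 9.7
eef_pos: [0.5921, -0.0598, 0.1176]
eef_rot: [-180.0, -0.0, 107.4]
wrist_force: [3.0, 1.1, -1.4]
width: 0.0001
```

```bash
python3 look.py 12
```

```text
t 9.7 tcp [ 0.5921 -0.0598  0.1176] gear [-0.0064 -0.0301] rot [-180.    -0.   107.4] F [ 3.   1.1 -1.4] w 0.0001
circ 251.25 335.25 39.15 [-0.03492856 -0.02986886  0.13085056]
circ 342.75 312.75 49.2 [ 0.00036866 -0.0152041   0.13903235]
circ 506.25 320.25 59.1 None
circ 581.25 177.75 59.1 None
```

View pics/w12.png

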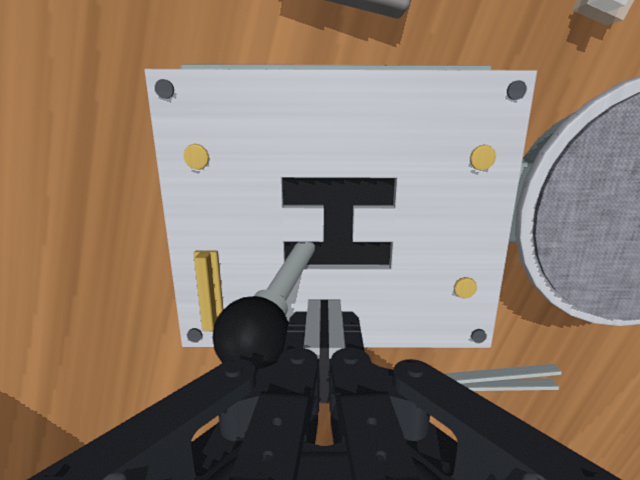

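Emit:
play_rows:
  dp:
    - [-0.1,-0.03,0]
    - [-0.1,-0.03,0]
  twist:
    - [0,0,0]
    - [0,0,0]
  claw: [-1,-1]

```text
clock: 9.95
eef_pos: [0.591, -0.0602, 0.1176]
eef_rot: [-180.0, 0.0, 107.4]
wrist_force: [2.2, 1.4, -2.8]
width: -0.0002
```

Emit:
play_rows:
  dp:
    - [-0.1,-0.03,0]
    - [-0.1,-0.03,0]
  twist:
    - [0,0,0]
    - [0,0,0]
  claw: [-1,-1]

```text
clock: 10.15
eef_pos: [0.5901, -0.0604, 0.1176]
eef_rot: [180.0, 0.0, 107.4]
wrist_force: [4.5, 1.5, -2.9]
width: -0.0
```

Emit:
play_rows:
  dp:
    - [-0.1,-0.03,0]
    - [-0.1,-0.03,0]
  twist:
    - [0,0,0]
    - [0,0,0]
  claw: [-1,-1]

```text
clock: 10.35
eef_pos: [0.5894, -0.0605, 0.1177]
eef_rot: [180.0, 0.0, 107.4]
wrist_force: [6.0, 2.1, -4.0]
width: -0.0003
```

```bash
python3 look.py 13
```

```text
t 10.35 tcp [ 0.5894 -0.0605  0.1177] gear [-0.0092 -0.0299] rot [180.    0.  107.4] F [ 6.   2.1 -4. ] w -0.0003
circ 336.75 311.25 47.4 [-0.00450324 -0.01451121  0.13903422]
circ 252.75 338.25 42.6 [-0.037438   -0.03208936  0.12940141]
circ 582.75 180.75 59.1 None
circ 506.25 321.75 57.449997 [ 0.07704371 -0.04021628  0.1027461 ]
```

Emit:
play_rows:
  dp:
    - [1.0,0.3,0]
    - [3.0,0.9,0]
    - [4.5,1.4,0]
    - [4.5,1.4,2]
    - [4.5,1.4,6]
  twist:
    - [0,0,0]
    - [0,0,0]
    - [0,0,0]
    - [0,0,0]
    - [0,0,0]
  claw: [-1,-1,-1,-1,-1]

```text
clock: 10.9
eef_pos: [0.6331, -0.0465, 0.1756]
eef_rot: [-179.7, -0.1, 107.4]
wrist_force: [0.2, 0.4, 0.2]
width: -0.0001
```

Emit:
play_rows:
  dp:
    - [0,0,4]
    - [0,3,8]
    - [-1,8,12]
    - [-2,13,14]
    - [-4,18,14]
  twist:
    - [0,0,0]
    - [0,0,0]
    - [0,0,0]
    - [0,0,0]
    - [0,0,0]
  claw: [-1,-1,-1,-1,-1]

```text
clock: 11.4
eef_pos: [0.6018, 0.1142, 0.3179]
eef_rot: [179.8, 0.0, 107.3]
wrist_force: [1.3, 1.2, -0.7]
width: -0.0
```

Emit:
play_rows:
  dp:
    - [-2,5,0]
    - [-4,10,0]
    - [-6,14,0]
    - [-6,14,0]
    - [-6,14,0]
  twist:
    - [0,0,0]
    - [0,0,0]
    - [0,0,0]
    - [0,0,0]
    - [0,0,0]
  claw: [-1,-1,-1,-1,-1]

```text
clock: 11.9
eef_pos: [0.5406, 0.2545, 0.3153]
eef_rot: [-180.0, 0.0, 107.5]
wrist_force: [0.9, -1.4, 0.0]
width: 0.0001
```

```bash
python3 - <<'E'
from h import *
st()
for n in('scene','top'):cv2.imwrite(f'pics/{n}9.png',bot.camera(n)[:,:,::-1])
t=cv2.imread('pics/top9.png');s=cv2.imread('pics/scene9.png')
cv2.imwrite('pics/fin.png',np.hstack([cv2.resize(s[195:335,230:375],(400,386)),cv2.resize(t[190:310,270:400],(400,386))]))
for a in('top','scene'):
    d=cv2.absdiff(cv2.imread(f'pics/{a}0.png'),cv2.imread(f'pics/{a}9.png'));cv2.imwrite(f'pics/d{a}.png',d*2)
E
```

```text
t 11.9 tcp [0.5406 0.2545 0.3153] gear [0.0375 0.2854] rot [-180.     0.   107.5] F [ 0.9 -1.4  0. ] w 0.0001
```

View pics/fin.png

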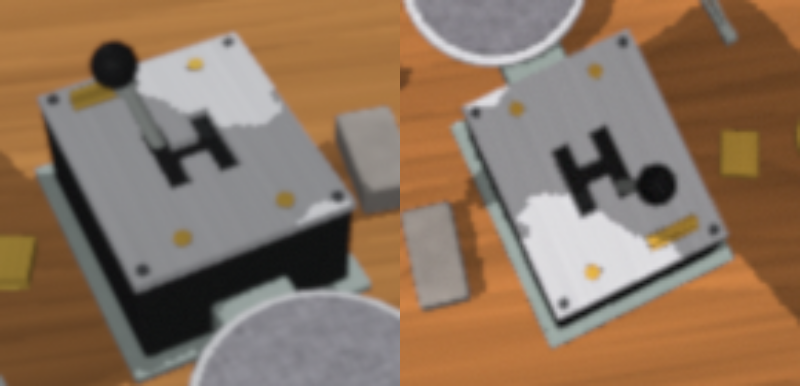

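View pics/dscene.png

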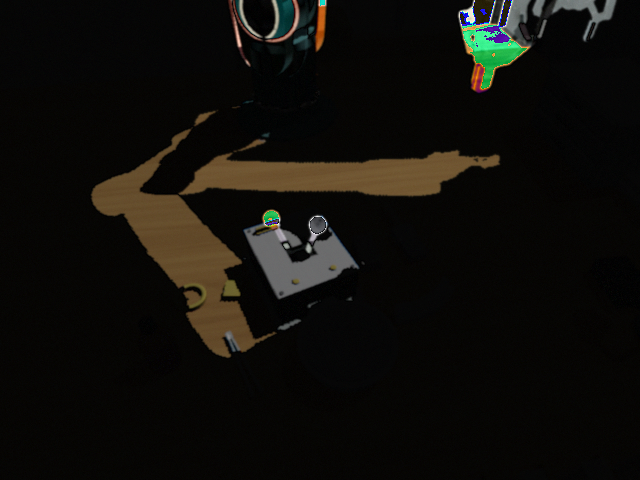

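View pics/scene9.png

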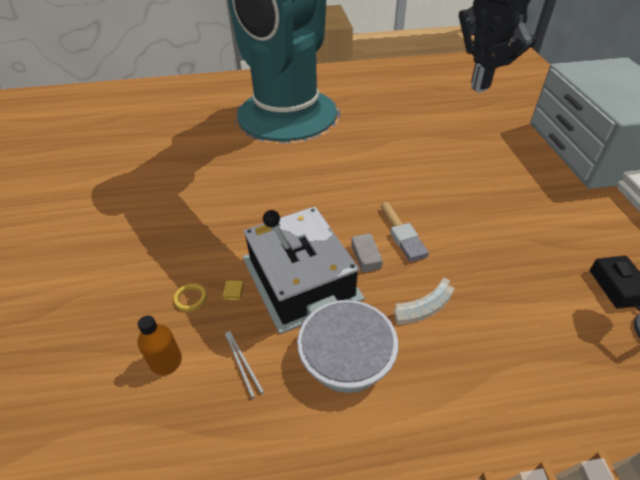

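```bash
python3 -c "
from h import *
k=tri([ray('scene',271.3,218.6),ray('top',353.2,247.5)]);print(k,g(k));a=raysphere('scene',271.3,218.6);b=raysphere('top',353.2,247.5);print(a,b,'lean',[np.arctan2(q[0],q[2]-.02) for q in(a,b)])"
```

```text
[ 0.56180879 -0.06872514  0.12732143] [-0.03796457 -0.02960903]
[-0.03297888 -0.02976251  0.1314746 ] [-0.03871884 -0.03044518  0.12942551] lean [np.float64(-0.2876378166526252), np.float64(-0.34008934907017313)]
```

```bash
python3 -c "
from h import *
st();print(bot.sign_off())"
```

```text
t 12.0 tcp [0.5417 0.2521 0.3153] gear [0.0379 0.2827] rot [-180.     0.   107.3] F [-0.2 -0.2  0.2] w 0.0
the job is handed in; nothing more can be done
None
```

I moved the lever into the near right-hand slot, the one marked by the long brass clip, and handed the job in at 12.0 s of the 61 s allowed. The hand-in gives no verdict, so whether it passed is unconfirmed.

**What I did:** With the fingers shut, I pushed the ball back about 15 mm along the left slot until it lined up with the cross channel. I then pushed it across to the right, and towards the robot until the push force rose to about 6 N, which I took as the slot's end. The lever never entered the unmarked slot, and the arm finished well clear.

**Last checks:**
- **Ball position:** combining both fixed cameras puts it at gearbox (-38, -30) mm, which is at the slot's end.
- **Lean:** the two cameras disagreed when used singly. The scene camera gave -0.29 rad and the top camera -0.34 rad, about 6 mm apart at the ball. The screws showed a similar mismatch of 3–4 mm between the two cameras. Both values are beyond the required -0.27 rad, and they average about -0.31 rad.
- **Contact force:** the highest wrist reading I saw was about 7.5 N.
- **Loose items:** comparing scene-camera pictures from before and after showed only the lever, the arm and shadows changed. I did not measure the items' positions separately.

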